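Clear the over-tall piece and close the parts box

ROBOT

A 7-joint arm with a two-finger parallel gripper is mounted at the origin on a cart in front of the work surface, level with it; the furniture and walls round the work are solid. World frame = base frame: x ahead of the robot, y to its left, z up, the work surface at z = 0. Lengths are in mm, angles in rad, forces in N, time in s.
With the tool pointing down it reaches from about 400 to 900 mm from the base axis. Payload 5.6 kg.
Tool frame: the origin (TCP) lies midway between the tips of the shut fingers; the grasp point (between the pads) lies 19 mm behind it; z points along the fingers, y is the line along which they close (so a half turn about z gives the same grasp; the last joint's range is limited). The gripper opens to 92 mm and grips with 3 to 60 N. Pads are 20 mm wide; open, the fingers measure 128 mm over their backs; the gripper's body (75 mm by 189 mm) begins 69 mm behind the grasp point.
Start: joints at [1.272, 0.468, -0.012, 1.603, 0.006, 1.071, -0.056], TCP at [164.42, -628.868, 214.592] pointing down, gripper open.
Joint ranges: [-2.53, 2.53], [-0.31, 2.02], [-1.57, 1.55], [0.28, 2.44], [-1.29, 4.43], [0.15, 1.84], [-2.92, 2.92]. Speed limits (rad/s): [2.57, 2.57, 3.14, 3.14, 3.14, 3.14, 3.14].

INTERFACE

Orientations are given as a rotation vector (axis times angle).
In Python, from cell import robot, grip, kin, viewer gives the robot as it stands. Calls block until the motion is done:
- robot.movep(position, orientation): joint-space move of the TCP to a pose.
- robot.servo_line(position, feed=150, rotation=None): straight line of the TCP; rotation=None keeps the orientation; feed is the mean speed in mm/s.
- robot.goto_joints(angles): joint-space move.
- grip(opening, newtons=None): opening from 0.0 (shut) to 1.0 (fully open); newtons is the grip in N (None keeps the last); returns when the fingers have stopped.
- robot.hold(seconds).
- kin.ik(position, orientation): joint angles nearest the present ones, or None.
- robot.observe(): the state.
- viewer.read_camera(name): name is "scene" or "side" or "wrist"; returns the picture (480x640x3 uint8, red, green, blue); there is no depth.
- viewer.camera_info(name): a dict with "camera_matrix" (3x3 intrinsics, pixels), "R" (3x3) and "t" (3): a world point X has camera coordinates R X + t. Camera axes: x right, y down, z forward; pixel columns grow to the right and rows downward; lengths in mm; the calibration is good to about 2 mm. A picture is of the moment at which its call begins: read the wrist's pose just before it. camera_info takes no time and is no camera call; for the wrist camera it gives the pose at the moment of the call.
A pose or a line that the arm cannot do raises robot.IKError and nothing moves.
- robot.job_done(): hands the job in; it is judged then, once.
Trained networks look in the newest picture that a camera, given by its name, has taken for a name from the list of things; names that differ only in an ending like _2 or _b are one class to them, and where a whole thing is asked for, a point or a joint stands for the part that bears it (a point fixed in the world has none). Each returns a list of dicts, best first, with "confidence" (0 to 1); they miss things now and then, are a little off and sometimes report something else, mostly with a low value. They report only what shows in the picture. A call takes as long as a camera call.
- viewer.silhouettes(name, camera): "mask" (480x640 bool, what is visible of it).
- viewer.pinpoint(name, camera): "at" ([x, y, z] in mm, in the coordinates of the camera as it stood for that picture, good to about 4 mm: a listed point, or the origin of a listed thing).
The state is a dict: "t": time; "joints": joint angles; "joint_velocities": joint speeds; "joint_torque": joint torques, N m; "tcp_pos": TCP position; "tcp_rot": TCP orientation; "contact_force": force on the tool from outside, world axes, zero at the start; "wrist_torque": the same for the moment, N m; "grip_width": opening from 0.0 (shut) to 1.0 (fully open); "grip_force": force on a finger pad.
Only numpy, scipy, OpenCV 4.12 (cv2) and the standard library are available. Lean on these libraries where they do the work, as an engineer would, in place of code of your own. Each camera call takes 0.05 s, during which the arm holds its last target. There are 200 camera calls.

TASK

One of the three pieces of timber in the open wooden box stands above the dark fill line, so the lid cannot seat. Take that piece out and put it down on the thin fibreboard sheet, leaving the two flat pieces in the box. Then put the box's lid, the one with the wooden grip, on the box so that it sits fully down on the rim all round.

Things in the scene. Friction and masses are not known exactly. Their poses are not given: they have to be found in the camera images.
- parts_box: Open-topped pale wooden box lying on the bench, loose, 2 kg. Outside 168 (x) x 188 (y) x 53 (z) mm, walls 12 mm, inside 144 x 164 mm, floor 8 mm thick; a dark fill line runs round the inside 41 mm above the bench. Origin: centre of the underside; z up.
- box_lid: The lid, loose, 350 g, right way up on the bench. Plate 176 (x) x 196 (y) mm, z = 12 to 24 mm, on two cleats spanning 126 (x) x 146 (y) mm that drop into the box with 9 mm play each side. Wooden grip bar 22 (x) x 100 (y) mm, centred, z = 24 to 58 mm. Origin: centre under the cleats. Seated: origin 41 mm above the box's origin, x along the box's x either way round (no quarter turn).
- tall_block: Upright block of darker timber standing on its narrow side in the box, in the near, middle or far row; loose, about 150 g: 34 (x) x 100 (y) x 75 (z) mm, with two 8 mm dowels sticking 13 mm out of its +y end. It stands 30 mm above the box's rim. Origin: centre of its underside; z up.
- block_mid (a point): Centre of the upright block, 37.5 mm above its underside.
- flat_long: Flat offcut 40 (x) x 120 (y) x 22 (z) mm lying in the box, below the fill line; it stays there. Origin: centre of its underside.
- flat_thin: Flat brownish offcut 45 (x) x 140 (y) x 14 (z) mm lying in the box, below the fill line; it stays there. Origin: centre of its underside.
- set_board: Thin sheet of brown fibreboard lying flat on the bench, fixed, 170 (x) x 220 (y) x 6 (z) mm; the block is put down on it. Origin: centre of its underside, top at z = 6 mm.

How it is judged:
By the outcome, as a careful person would: the job done as asked, in the order asked, and still so for the second after the job is handed in, with the robot touching nothing.
It also fails if it takes over 56 s, if anything falls off the work surface, if the arm or the gripper's body presses on something with over 40 N, if the wrist force passes 120 N, or if a joint passes its speed limit or range.

## Working session

There is one attempt and no reset: what is moved stays moved. The work goes in short steps, each a Python script; the robot and the scene stay as the last script left them, time stands still between calls to the robot, and variables do not carry over. Pictures are saved under pics/ and viewed, at most 10 in all, crops included, and the job is handed in when it is done.

```bash
ls; mkdir -p pics
cat > h.py <<'E'
import numpy as np, cv2
from cell import robot, grip, kin, viewer
def save(cam,fn):
    im=viewer.read_camera(cam); cv2.imwrite('pics/'+fn,im[:,:,::-1]); return im
def w(cam,p,ci=None):
    ci=ci or viewer.camera_info(cam); R=np.array(ci['R']);return R.T@(np.array(p)-np.array(ci['t']))
def proj(cam,X,ci=None):
    ci=ci or viewer.camera_info(cam); c=np.array(ci['R'])@np.array(X).T+np.array(ci['t'])[:,None]
    q=np.array(ci['camera_matrix'])@c; return (q[:2]/q[2]).T
E
python3 - <<'E'
from h import *
ims=[]
for c in ['scene','side']:
    ims.append(save(c,c+'0.png'))
    for n in ['parts_box','box_lid','tall_block','block_mid','flat_long','flat_thin','set_board']:
        print(c,n,[(w(c,d['at']).round(1).tolist(),round(d['confidence'],2)) for d in viewer.pinpoint(n,c)][:3])
s=robot.observe();print(s['t'],s['tcp_rot'],s['contact_force'])
E
```

```text
pics
scene parts_box []
scene box_lid [([373.6, -299.9, -5.9], 0.81)]
scene tall_block [([517.0, 40.6, 7.3], 0.66)]
scene block_mid [([515.5, 41.5, 42.0], 0.73)]
scene flat_long [([560.7, 40.8, 6.6], 0.56)]
scene flat_thin [([467.1, 39.0, 6.2], 0.64)]
scene set_board [([622.9, -306.7, -3.6], 0.57)]
side parts_box [([512.5, 45.9, -1.8], 0.86)]
side box_lid [([373.5, -298.2, 0.1], 0.64)]
side tall_block [([514.2, 40.7, 8.7], 0.57)]
side block_mid [([517.4, 42.0, 42.4], 0.59)]
side flat_long [([562.3, 42.0, 7.8], 0.65)]
side flat_thin [([473.4, 38.3, 6.1], 0.93)]
side set_board [([627.1, -303.7, -0.3], 0.86)]
0.8 [ 3.11584747e+00  4.00567064e-01 -6.79404987e-05] [ 0.48891205  0.34821863 -0.02425914]
```

View pics/scene0.png

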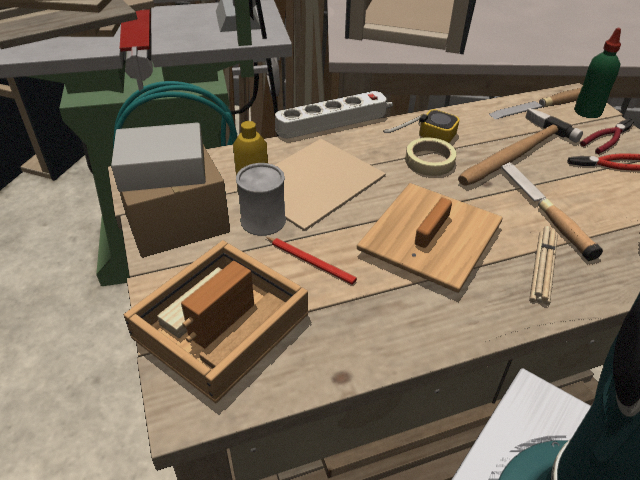

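View pics/side0.png

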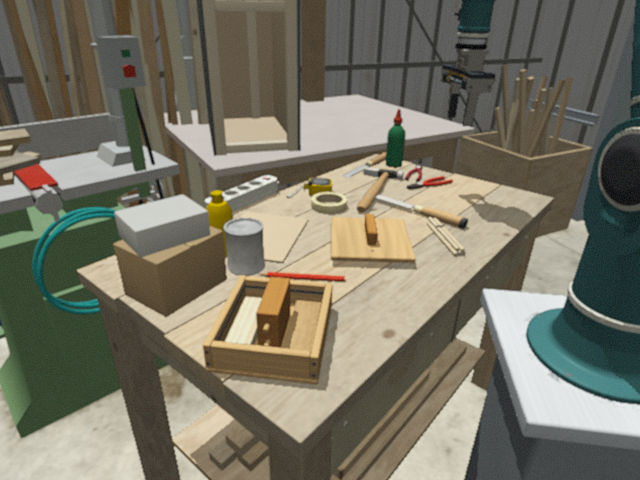

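The block stands in the middle row of the box (scene about (220,305)), with the flat pieces on either side. The lid is at (430,235), the board at (320,180), with a can at (262,200), a carton stack at (170,190), a pencil and a bottle nearby. Next I'll fit the poses with the silhouettes and locate the obstacles.

```bash
cat >> h.py <<'E'
from scipy.optimize import minimize
def boxpts(lx,ly,z0,z1): return np.array([[a*lx/2,b*ly/2,z] for a in(-1,1) for b in(-1,1) for z in(z0,z1)],float)
def place(P,x,y,yaw,z=0):
    c,s=np.cos(yaw),np.sin(yaw); return P@np.array([[c,-s,0],[s,c,0],[0,0,1]]).T+[x,y,z]
def fit(obs,parts,g,z=0,yaws=(0,)):
    """obs: list of (mask,camera_info); parts: list of convex point sets"""
    def cost(p):
        t=0
        for m,ci in obs:
            im=np.zeros(m.shape,np.uint8)
            for P in parts:
                h=cv2.convexHull((proj(None,place(P,*p[:2],p[2]/100,z),ci)*16).round().astype(np.int32)); cv2.fillConvexPoly(im,h,1,cv2.LINE_8,4)
            t+=1-(m&(im>0)).sum()/(m|(im>0)).sum()
        return t/len(obs)
    best=None
    for yw in yaws:
        x0=np.array([g[0],g[1],yw*100]); S=np.vstack([x0,x0+[12,0,0],x0+[0,12,0],x0+[0,0,12]])
        r=minimize(cost,x0,method='Nelder-Mead',options=dict(initial_simplex=S,xatol=.1,fatol=1e-4))
        if best is None or r.fun<best.fun: best=r
    return best.x[:2].round(1).tolist()+[round(best.x[2]/100,4)],round(best.fun,3)
def onplane(cam,px,z=0):
    ci=viewer.camera_info(cam);K=np.array(ci['camera_matrix']);R=np.array(ci['R']);C=-R.T@ci['t']
    d=R.T@np.linalg.solve(K,[px[0],px[1],1]);return (C+d*(z-C[2])/d[2]).round(0)
LID=[boxpts(176,196,12,24),boxpts(126,146,0,12),boxpts(22,100,24,58)]
BOX=[boxpts(168,188,0,53)]; BLK=[boxpts(34,100,0,75)]; BRD=[boxpts(170,220,0,6)]
E
python3 - <<'E'
from h import *
M={}
for c in ['scene','side']:
    viewer.read_camera(c)
    for n in ['parts_box','box_lid','tall_block','set_board','flat_long','flat_thin']:
        r=viewer.silhouettes(n,c)
        if r and r[0]['confidence']>.4: M[n,c]=(r[0]['mask'],viewer.camera_info(c))
        print(c,n,[(round(d['confidence'],2),int(d['mask'].sum())) for d in r][:2])
for n,P,g,z in [('parts_box',BOX,(512,43),0),('box_lid',LID,(373,-299),0),('tall_block',BLK,(516,41),8),('set_board',BRD,(625,-305),0)]:
    for cs in (['scene'],['side'],['scene','side']):
        o=[]
        for c in cs:
            if (n,c) in M:
                m,ci=M[n,c]
                if n=='parts_box': # fill opening
                    cn=np.argwhere(m)[:,::-1].astype(np.int32); f=np.zeros(m.shape,np.uint8); cv2.fillConvexPoly(f,cv2.convexHull(cn),1); m=f>0
                o.append((m,ci))
        if o: print(n,cs,fit(o,P,g,z,(-.4,-.2,0,.2,.4)))
for nm,px in dict(can_l=(240,222),can_b=(265,233),can_r=(286,222),boxl=(137,250),boxr=(228,233),bottle=(250,170),pen1=(270,240),pen2=(355,281),brd_t=(322,139),brd_r=(385,175),brd_b=(307,226)).items(): print(nm,onplane('scene',px))
K=onplane
ci=viewer.camera_info('scene');print('cam',-np.array(ci['R']).T@ci['t'])
E
```

```text
scene parts_box [(0.83, 10452)]
scene box_lid [(0.76, 9142)]
scene tall_block [(0.77, 3907)]
scene set_board [(0.58, 5455)]
scene flat_long [(0.67, 880)]
scene flat_thin [(0.58, 1947)]
side parts_box [(0.85, 6470)]
side box_lid [(0.81, 3476)]
side tall_block [(0.86, 1864)]
side set_board [(0.8, 1628)]
side flat_long [(0.87, 1064), (0.62, 6783)]
side flat_thin [(0.62, 1304)]
parts_box ['scene'] ([515.2, 44.6, np.float64(-0.002)], np.float64(0.009))
parts_box ['side'] ([517.8, 44.5, np.float64(0.0108)], np.float64(0.026))
parts_box ['scene', 'side'] ([516.1, 45.3, np.float64(0.0074)], np.float64(0.021))
box_lid ['scene'] ([373.7, -300.2, np.float64(0.1074)], np.float64(0.033))
box_lid ['side'] ([376.7, -301.9, np.float64(0.1113)], np.float64(0.059))
box_lid ['scene', 'side'] ([373.7, -300.8, np.float64(0.0963)], np.float64(0.053))
tall_block ['scene'] ([515.7, 41.8, np.float64(0.051)], np.float64(0.058))
tall_block ['side'] ([518.9, 31.8, np.float64(0.0454)], np.float64(0.128))
tall_block ['scene', 'side'] ([516.8, 40.9, np.float64(0.0544)], np.float64(0.096))
set_board ['scene'] ([624.1, -306.0, np.float64(-0.1066)], np.float64(0.232))
set_board ['side'] ([626.0, -303.6, np.float64(-0.1019)], np.float64(0.53))
set_board ['scene', 'side'] ([624.0, -306.2, np.float64(-0.1233)], np.float64(0.383))
can_l [ 650. -135.    0.]
can_b [ 598. -141.    0.]
can_r [ 589. -184.    0.]
boxl [731.  19.   0.]
boxr [ 646. -102.    0.]
bottle [ 739. -256.    0.]
pen1 [ 580. -133.    0.]
pen2 [ 416. -146.    0.]
brd_t [ 698. -426.    0.]
brd_r [ 530. -404.    0.]
brd_b [ 554. -199.    0.]
cam [ 89.58461882 376.44108239 657.85919557]
```

```bash
cat >> h.py <<'E'
def ori(yaw,sgn=1):
    a=(yaw+sgn*np.pi/2)/2; return np.pi*np.array([np.cos(a),np.sin(a),0])
E
python3 - <<'E'
from h import *
for nm,b in dict(carton=(646,-102),can=(625,-165),bottle=(745,-258)).items():
    print(nm,[(h,proj('scene',[[*b,h]])[0].round(0).tolist()) for h in (0,60,100,140,180)])
for s in (1,-1):
    for p,y in [((516,42,38),.05),((516,42,230),.05),((605,-340,230),-.1),((605,-340,40),-.1),((373.7,-300.2,28),.107),((373.7,-300.2,200),.107),((516,45,200),0),((516,45,69),0)]:
        q=kin.ik(p,ori(y,s)); print(s,p,None if q is None else np.round(q,2))
E
```

```text
carton [(0, [228.0, 233.0]), (60, [224.0, 205.0]), (100, [222.0, 186.0]), (140, [219.0, 165.0]), (180, [216.0, 142.0])]
can [(0, [263.0, 219.0]), (60, [261.0, 192.0]), (100, [259.0, 172.0]), (140, [258.0, 151.0]), (180, [256.0, 129.0])]
bottle [(0, [248.0, 168.0]), (60, [246.0, 141.0]), (100, [245.0, 123.0]), (140, [243.0, 103.0]), (180, [241.0, 82.0])]
1 (516, 42, 38) [ 0.32  0.6  -0.58  2.01  0.52  0.68 -0.54]
1 (516, 42, 230) [ 0.56  0.36 -0.86  1.87  0.31  1.06 -0.37]
1 (605, -340, 230) [ 0.72  0.57 -0.39  1.45  0.22  1.17  0.2 ]
1 (605, -340, 40) [ 0.68  0.76 -0.32  1.57  0.3   0.85  0.15]
1 (373.7, -300.2, 28) [ 0.93  0.52 -0.39  2.11  0.36  0.57  0.39]
1 (373.7, -300.2, 200) [ 1.02  0.24 -0.47  2.    0.13  0.93  0.59]
1 (516, 45, 200) [ 0.54  0.4  -0.85  1.9   0.35  1.   -0.46]
1 (516, 45, 69) [ 0.38  0.56 -0.67  2.    0.51  0.75 -0.59]
-1 (516, 42, 38) [ 0.77  1.08 -1.34  1.99  1.19  1.18  2.11]
-1 (516, 42, 230) [ 0.83  0.59 -1.31  1.85  0.62  1.19  2.5 ]
-1 (605, -340, 230) [ 0.32  0.53  0.21  1.48 -0.12  1.14 -2.69]
-1 (605, -340, 40) [ 0.28  0.74  0.27  1.61 -0.25  0.83 -2.59]
-1 (373.7, -300.2, 28) [ 0.45  0.49  0.19  2.14 -0.17  0.52 -2.27]
-1 (373.7, -300.2, 200) [ 0.52  0.2   0.09  2.03 -0.02  0.92 -2.4 ]
-1 (516, 45, 200) [ 0.81  0.66 -1.31  1.88  0.7   1.17  2.38]
-1 (516, 45, 69) [ 0.77  0.99 -1.33  1.98  1.09  1.16  2.11]
```

Run:
```python
from h import *
grip(0.72,25)
robot.movep((420,-250,240),ori(0)); robot.movep((516,42,200),ori(.05))
robot.servo_line((516,42,110),200)
im=save('wrist','w1.png');ci=viewer.camera_info('wrist')
r=viewer.silhouettes('tall_block','wrist'); print([(d['confidence'],d['mask'].sum()) for d in r][:2])
if r: print(fit([(r[0]['mask'],ci)],BLK,(516,42),8,(-.1,0,.1)))
print([(w('',d['at'],ci).round(1),d['confidence']) for d in viewer.pinpoint('block_mid','wrist')])
s=robot.observe();print(s['t'],s['tcp_pos'],s['grip_width'])
```

```text
[(0.71, np.int64(8883))]
([517.3, 41.1, np.float64(0.0241)], np.float64(0.058))
[]
5.6583 [517.15901809  41.93228636 111.47842238] 0.7234574157324044
```

View pics/w1.png

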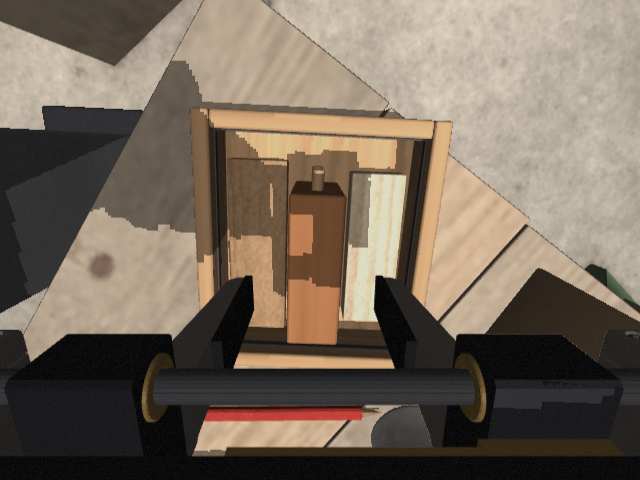

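The wrist view shows the block (columns 288–345) centred between the fingers (about 250 and 380), with the flat pieces clear on both sides. Time to grasp.

Run:
```python
from h import *
robot.servo_line((517,41,38),120,rotation=ori(.04))
grip(0.0,25); s=robot.observe();print(s['grip_width']*92,s['grip_force'],s['contact_force'].round(1) if hasattr(s['contact_force'],'round') else s['contact_force'])
robot.servo_line((517,41,150),120)
s=robot.observe();print(s['t'],s['grip_width']*92,s['grip_force'],s['contact_force'])
save('scene','s2.png')
```

```text
34.009676931026846 24.73889708518982 [-1.1 -0.2  3.1]
8.075 33.98053925858991 24.74869966506958 [ 0.1936769   0.05164763 -0.88853411]
```

View pics/s2.png

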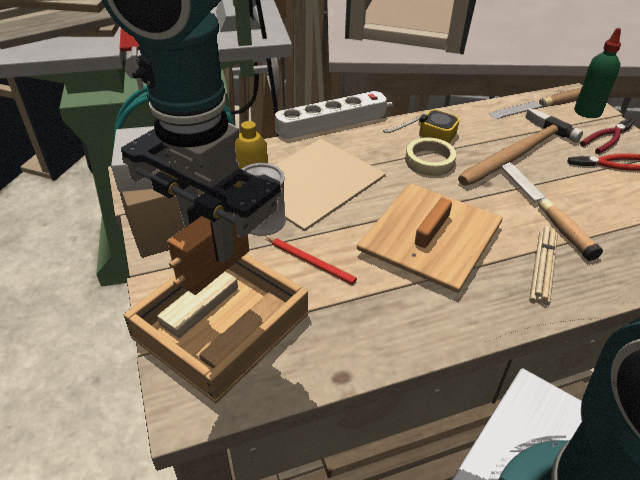

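The block (190,265) is held clear of the box and both flat pieces lie flat inside. Carrying it to the board.

Run:
```python
from h import *
robot.servo_line((500,20,225),200)
robot.movep((440,-170,225),ori(0)); robot.movep((605,-335,180),ori(-.1))
robot.servo_line((605,-335,60),150); robot.servo_line((605,-335,41),60)
f0=robot.observe()['contact_force'][2]
for z in np.arange(39.5,31,-1.):
    robot.servo_line((605,-335,z),30); s=robot.observe()
    if s['contact_force'][2]-f0>3: break
print(z,s['tcp_pos'],s['contact_force'],s['t'])
grip(0.72); robot.servo_line((605,-335,150),200)
save('scene','s3.png')
r=viewer.pinpoint('tall_block','scene');print([w('scene',d['at']).round(1) for d in r])
print(robot.observe()['t'])
```

```text
35.5 [ 605.03817952 -334.99663618   36.31307653] [-2.37700633  0.51126821  5.80214681] 13.1
[array([ 605.1, -337.2,    2.3])]
14.5583
```

View pics/s3.png

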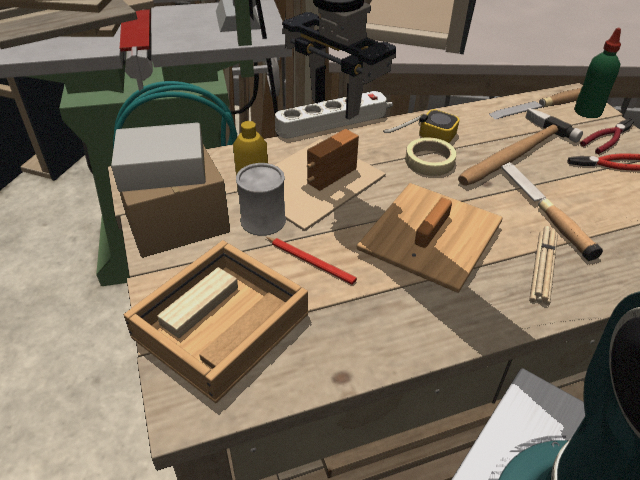

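The block stands upright on the board (332,160), and the box looks unmoved. Next the lid: I'll check it with the wrist camera and refit the box.

Run:
```python
from h import *
def hull(m):
    f=np.zeros(m.shape,np.uint8); cv2.fillConvexPoly(f,cv2.convexHull(np.argwhere(m)[:,::-1].astype(np.int32)),1); return f>0
for k in range(2):
    viewer.read_camera('scene');ci=viewer.camera_info('scene')
    print('box',fit([(hull(viewer.silhouettes('parts_box','scene')[0]['mask']),ci)],BOX,(515,44),0,(0,)))
    r=viewer.silhouettes('box_lid','scene');
    if r: print('lid',fit([(r[0]['mask'],ci)],LID,(374,-300),0,(.1,)))
robot.servo_line((520,-330,180),200)
robot.movep((374,-300,130),ori(.107))
im=save('wrist','w4.png');ci=viewer.camera_info('wrist')
print([(w('',d['at'],ci).round(1),d['confidence']) for d in viewer.pinpoint('box_lid','wrist')])
print(robot.observe()['t'])
```

```text
box ([515.5, 44.5, np.float64(-0.0032)], np.float64(0.023))
lid ([373.6, -301.2, np.float64(0.1119)], np.float64(0.041))
box ([515.6, 44.5, np.float64(-0.0036)], np.float64(0.014))
lid ([372.9, -302.7, np.float64(0.1162)], np.float64(0.053))
[(array([ 378.3, -297.6,   -5.6]), 0.95)]
16.2333
```

View pics/w4.png

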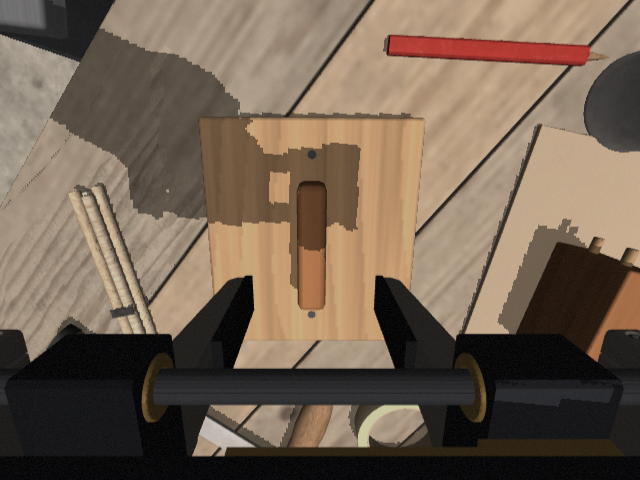

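The grip bar (columns 297–326, rows 182–310) lies upright and centred between the fingers. Plate corners are about (201,118), (425,118) and (411,340). I'll check these against the fit before grasping.

Run:
```python
from h import *
P=[onplane('wrist',p,24) for p in [(201,118),(425,118),(411,340),(217,340)]]
print(P, np.mean(P,0), np.linalg.norm(P[0]-P[1]), np.linalg.norm(P[1]-P[2]), np.arctan2(*(P[1]-P[0])[1::-1]))
```

```text
[array([ 281., -215.,   24.]), array([ 451., -196.,   24.]), array([ 477., -388.,   24.]), array([ 298., -407.,   24.])] [ 376.75 -301.5    24.  ] 171.05846953600397 193.75241933973368 0.11130279887633365
```

Run:
```python
from h import *
robot.servo_line((375.3,-301.3,60),150,rotation=ori(.111)); robot.servo_line((375.3,-301.3,28),80)
grip(0.0,45); s=robot.observe();print(s['grip_width']*92,s['grip_force'],s['contact_force'],s['tcp_pos'])
robot.servo_line((375.3,-301.3,180),150)
robot.movep((440,-140,200),ori(.06)); robot.movep((515.5,44.5,150),ori(-.003))
robot.servo_line((515.5,44.5,95),120)
s=robot.observe();print(s['t'],s['grip_width']*92,s['contact_force'],s['wrist_torque'],s['tcp_pos'])
save('scene','s5.png');ci=viewer.camera_info('scene')
r=viewer.silhouettes('box_lid','scene'); zl=s['tcp_pos'][2]-28.5
if r:
    q=minimize
    print('lid',zl,fit([(r[0]['mask'],ci)],LID,(515,44),zl,(0,)))
print([(w('scene',d['at'],ci).round(1),d['confidence']) for d in viewer.pinpoint('box_lid','scene')])
```

```text
21.584679308967917 44.99486982822418 [-1.65533464  0.13408992  1.88528536] [ 375.15662371 -301.36504295   28.06233091]
21.475 21.442269100435308 [-0.49694757 -0.03248436 -2.42932961] [-0.0254519  -0.08388222 -0.0134202 ] [515.87921643  44.10585222  95.38472641]
lid 66.88472640559941 ([514.3, 44.4, np.float64(-0.0125)], np.float64(0.23))
[(array([510.6,  42.1,  65.3]), 0.9)]
```

View pics/s5.png

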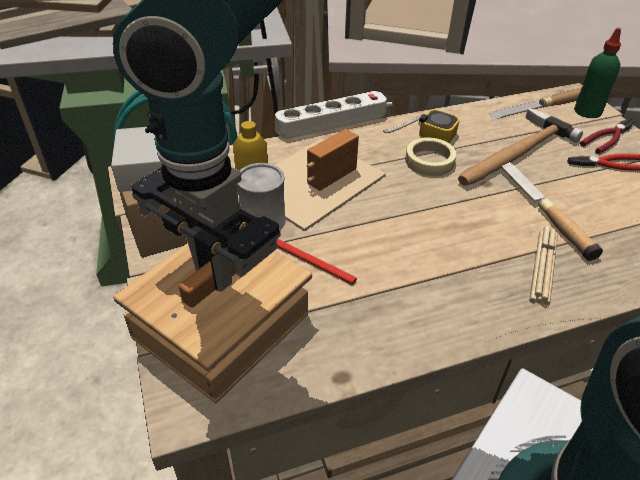

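The lid hangs level above the box, aligned with it (corners (115,297), (208,365), (311,277)). Lowering until it touches.

Run:
```python
from h import *
f0=robot.observe()['contact_force'][2]
robot.servo_line((515.5,44.5,80),60)
for z in np.arange(78,65,-1.5):
    robot.servo_line((515.5,44.5,z),30); s=robot.observe()
    if s['contact_force'][2]-f0>4: break
print(z,s['tcp_pos'],s['contact_force'],s['wrist_torque'],s['t'])
if s['tcp_pos'][2]<71.5:
    grip(0.5); robot.servo_line((515.5,44.5,180),150); robot.movep((440,-150,220),ori(.06)); robot.movep((400,-330,250),ori(0))
    save('side','d6.png'); im=viewer.read_camera('scene'); cv2.imwrite('pics/s6.png',cv2.resize(im[200:420,90:350,::-1],(780,660))[:600])
    print([(w('scene',d['at']).round(1),d['confidence']) for d in viewer.pinpoint('box_lid','scene')])
    ci=viewer.camera_info('scene');r=viewer.silhouettes('box_lid','scene')
    print([(z,fit([(r[0]['mask'],ci)],LID,(515,44),z,(0,))) for z in(38,41,44,50)])
print(robot.observe()['t'])
```

```text
67.5 [515.81264723  44.56000967  69.06024872] [-4.59492128 -0.84907155 14.41100775] [-0.18989167  1.1023527   0.02028523] 24.025
[(array([511.3,  46.7,  33.9]), 0.65)]
[(38, ([517.5, 44.4, np.float64(0.015)], np.float64(0.034))), (41, ([515.0, 44.2, np.float64(-0.0008)], np.float64(0.04))), (44, ([513.8, 45.8, np.float64(0.0025)], np.float64(0.046))), (50, ([510.3, 47.9, np.float64(0.0034)], np.float64(0.064)))]
27.2917
```

View pics/s6.png

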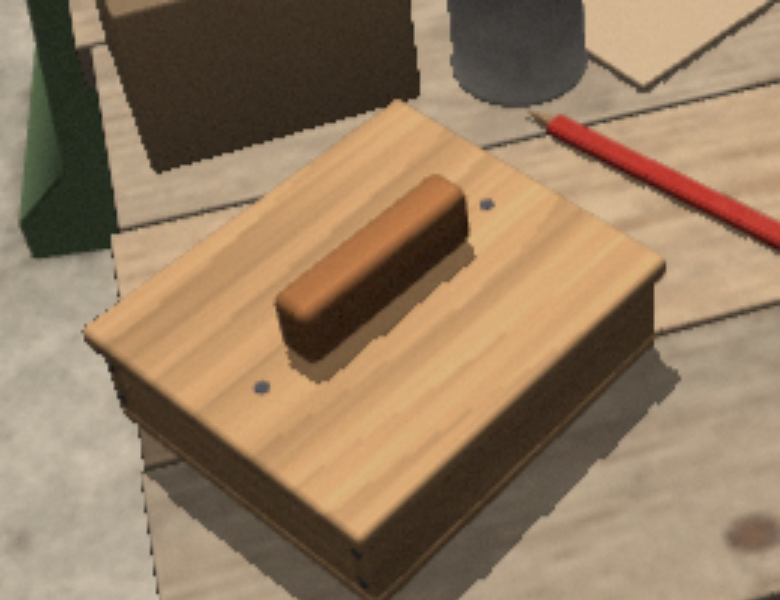

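View pics/d6.png

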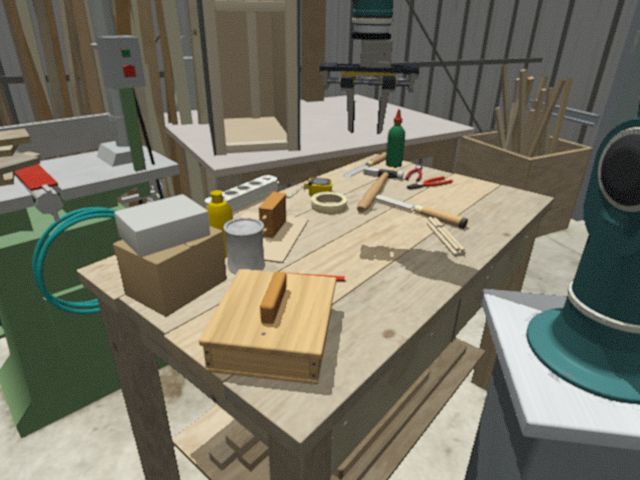

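The lid sits level on the rim with no gap in either view: crop corners (85,335), (360,540) and (665,265), side view (205,345)–(335,275). It stopped at a TCP height of 69 mm, which is the seated height. The block stands on the board at side (272,213). Handing in.

```bash
python3 -c "
from h import *
print(robot.job_done())"
```

```text
the job is handed in; nothing more can be done
None
```

The upright block stands on the fibreboard sheet, the two flat pieces are still in the box, and the lid is fully down on the rim; I handed the job in at about 27 s, but no verdict came back.

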